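# Set the grind on the hand coffee mill and lock it

## Task

Set the grind on the hand coffee mill: turn the black setting ring until its white line stands at the red index line on the mill. Then run the brass lock nut down onto the ring and tighten it firmly against it by feel, but not so hard that it drags the ring off the index. Let go at the end and leave the other things on the worktop where they are.

Things in the scene. Friction and masses are not known exactly. Their poses are not given: they have to be found in the camera images.
- mill: Hand coffee mill held fast by its suction foot: round, 92 mm across, dark wood and steel, flat dark deck 101 mm above the worktop. A fixed threaded neck, 20 mm across, rises to 145 mm, its square drive end to 157 mm. Origin: on the upright axis, at the worktop; the red index line lies along its -x. Right-hand thread: clockwise from above moves a nut down, 6 mm a turn (0.955 mm per rad).
- setting_ring: Setting ring, the lower nut: black, round, knurled, 54 mm across, 13 mm thick, one white line on its top and side. Origin: on the axis at its underside (106 mm above the worktop when set); the white line lies along its -x. Turns stiffly, at about 0.4 N m, and stays where left. Starts 0.5 to 1.1 rad counter-clockwise, seen from above, of the index.
- lock_nut: Lock nut, the upper nut: brass hexagon, 34 mm across flats, 16 mm thick. Origin: on the axis at its underside; two flats are square to its x axis. Runs at about 0.08 N m, starts 1.6 to 2.5 mm above the set ring's top. Once it bears, the torque climbs within about 0.5 rad. 0.28 to 0.36 N m is tight; near 0.5 N m it drags the ring round. In a tool at rest the moment may show reversed in sign.
- ring_mark (a point): The white line of the setting ring: point on the ring's top face, 25 mm from the axis.
- index_mark (a point): The place for the ring's white line: point fixed to the mill, 25 mm from the axis in the direction of the red index line, at the height of the ring's top. The ring is set when the ring mark is here, seen from above.
- crank: The mill's crank, taken off, lying on the chopping board: flat steel arm 118 mm long with a hub and a dark wooden knob. Leave it. Origin: middle of the arm, underside.
- cup_b: White cup with rose decal on the chopping board, 63 mm tall. Leave it. Origin: centre of its underside.
- cup_c: White cup with rose decal on the worktop to the left, 63 mm tall. Leave it. Origin: centre of its underside.
- sugar_bowl: White lidded sugar bowl behind the mill, 112 mm tall. Leave it. Origin: centre of its underside.
- honey_jar: Honey jar with white lid, 99 mm tall, behind on the left. Leave it. Origin: centre of its underside.
- teaspoon_a: Steel teaspoon, 138 mm long, on the chopping board. Leave it. Origin: its middle, underside.

How it is judged:
By the outcome, as a careful person would: the job done as asked, in the order asked, and still so for the second after the job is handed in, with the robot touching nothing.
It also fails if it takes over 67 s, if anything falls off the work surface, if the arm or the gripper's body presses on something with over 40 N, if the wrist force passes 120 N, or if a joint passes its speed limit or range.

## Robot

A 6-joint arm with a two-finger parallel gripper is mounted at the origin on a cart in front of the work surface, level with it; the furniture and walls round the work are solid. World frame = base frame: x ahead of the robot, y to its left, z up, the work surface at z = 0. Lengths are in m, angles in rad, forces in N, time in s.
With the tool pointing down it reaches from about 0.2 to 0.875 m from the base axis. Payload 3.4 kg.
Tool frame: the origin (TCP) lies on the centre line of the jaws, within the pads' length; the fingertips stand ahead of it and the grasp point (between the pads) lies 2 mm behind it (robot.finger_overhang is the z of the fingertips in the tool frame, in m); z points along the fingers, y is the line along which they close (so a half turn about z gives the same grasp; the last joint's range is limited). The gripper opens to 94 mm and grips with 3 to 60 N. Pads are 16 mm wide; open, the fingers measure 119 mm over their backs; the gripper's body (75 mm by 177 mm) begins 78 mm behind the grasp point.
Start: joints at [-1.444, 0.276, 1.505, -0, 1.361, -0.121], TCP at [0.141, -0.557, 0.222] pointing down, gripper open.
Joint ranges: [-2.89, 2.89], [-0.75, 2.08], [0.22, 2.7], [-1.18, 4.32], [0.11, 2.71], [-2.7, 2.7]. Speed limits (rad/s): [2.57, 2.57, 3.14, 3.14, 3.14, 3.14].

## Interface

Orientations are given as a unit quaternion [w, x, y, z].
In Python, from rig import robot, cams gives the robot as it stands.
- The arm moves only by the tool arm_command, never from a script. Its argument "steps" is a list of rows, each a list of 2 entries, a list of its own where there are three numbers: the shift along the tool's x, y, z in m, then the turn about the tool's z in rad. In form: [[[dx, dy, dz], spin], ...]. A call has 1 to 10 rows; each row shifts and turns the commanded pose from where the row before left it, along the tool's axes as they then stand; what a row does not reach is not made up. A row lasts 1/12 s, in which the tool goes at most 41.7 mm and 7.16 degrees, less where a joint would pass 70% of its speed; a pose out of reach is approached as far as the arm can. A call is refused whole if a number of a shift passes 0.0417 or a number of a turn 0.125, either way. A call with a gripper value outside its range is refused whole. "claw" is the finger opening in m, from 0 to 0.094, set as the call begins (left out, the last holds). The fingers move at their own pace and stop on an object; "force" is the grip in N (left out, the last holds). Time passes only in rows, so rows that do not move let the fingers close. It gives the time, the measured TCP pose, the force, the opening and the grip force at its end, in the units of the state.
- robot.observe(): the state, without advancing time (a new reading comes with each control period).
- cams.camera(name): name is "side" or "top" or "wrist"; returns the picture (480x640x3 uint8, blue, green, red); there is no depth.
- cams.camera_info(name): a dict with "fx", "fy", "cx", "cy" (pixels), "k1" (the pictures are not rectified: a ray, as slopes to the right and down, at radius r is drawn at 1 + k1 r^2 times it, then the intrinsics apply), "T" (4x4, takes a point from camera to world coordinates). Camera axes: x right, y up, looking along -z (the intrinsics and any distortion apply to the point x, -y, -z); pixel columns grow to the right and rows downward; lengths in m; the calibration is good to about 2 mm. A picture is of the moment at which its call begins: read the wrist's pose just before it. camera_info takes no time and is no camera call; for the wrist camera it gives the pose at the moment of the call.
- robot.finish_job(): hands the job in; it is judged then, once.
Trained networks look in the newest picture that a camera, given by its name, has taken for a name from the list of things; names that differ only in an ending like _2 or _b are one class to them, and where a whole thing is asked for, a point or a joint stands for the part that bears it (a point fixed in the world has none). Each returns a list of dicts, best first, with "score" (0 to 1); they miss things now and then, are a little off and sometimes report something else, mostly with a low value. They report only what shows in the picture. A call takes as long as a camera call.
- cams.masks_of(camera, query): "mask" (480x640 bool, what is visible of it) and "rect" ([left, top, right, bottom] in pixels, round what is visible of it).
The state is a dict: "t": time; "q": joint angles; "joint_velocities": joint speeds; "tau": joint torques, N m; "tcp_pos": TCP position; "eef_rot": TCP orientation; "ft_force": force on the tool from outside, world axes, zero at the start; "torque": the same for the moment, N m; "grip_width": opening from 0.0 (shut) to 1.0 (fully open); "grasp_force": force on a finger pad.
Only numpy, scipy, OpenCV 4.12 (cv2) and the standard library are available. Lean on these libraries where they do the work, as an engineer would, in place of code of your own. Each camera call takes 0.05 s, during which the arm holds its last target. There are 200 camera calls.

## Working session

There is one attempt and no reset: what is moved stays moved. The work goes in short steps, Python scripts to look and compute and a tool call to move; the robot and the scene stay as the last step left them, time stands still between calls to the robot, and variables do not carry over. Pictures are saved under pics/ and viewed, at most 10 in all, crops included, and the job is handed in when it is done.

Besides the shell and the picture viewer there is one more tool, called after "Request:" as a command line: name --argument value ..., lists and objects as JSON in quotes. arm_command: Moves the arm, as the interface text tells. Its arguments: {"type":"object","properties":{"steps":{"type":"array"},"claw":{"type":"number"},"force":{"type":"number"}},"required":["steps"]}

```bash
ls; mkdir -p pics; python3 - <<'E'
from rig import robot,cams
import cv2,numpy as np
s=robot.observe()
print({k:np.round(v,3).tolist() for k,v in s.items()}, robot.finger_overhang)
a=[]
for n in("top","side"):
    im=cams.camera(n);cv2.imwrite(f"pics/{n}0.png",im)
    i=cams.camera_info(n);print(n,{k:np.round(v,4).tolist() for k,v in i.items()})
    for q in("mill","setting_ring","lock_nut","ring_mark"):
        print(q,[(round(d["score"],2),np.round(d["rect"]).tolist(),np.argwhere(d["mask"]).mean(0)[::-1].round(1).tolist()) for d in cams.masks_of(n,q)[:2]])
E
```

```text
pics
{'t': 0.0, 'q': [-1.444, 0.277, 1.506, -0.0, 1.361, -0.121], 'joint_velocities': [-0.002, -0.001, -0.002, -0.0, 0.003, -0.001], 'tau': [0.001, -40.459, -23.723, 0.07, 0.035, -0.0], 'tcp_pos': [0.141, -0.557, 0.222], 'eef_rot': [-0.001, 0.992, 0.124, -0.0], 'ft_force': [-0.557, 0.434, 0.635], 'torque': [0.001, 0.028, -0.036], 'grasp_force': 0.0, 'grip_width': 0.997} 0.017
top {'fx': 545.3164, 'fy': 545.3164, 'cx': 325.2967, 'cy': 234.9805, 'k1': -0.1604, 'T': [[-0.0211, 0.9903, -0.1371, 0.4309], [-0.9997, -0.0223, -0.0073, -0.1559], [-0.0103, 0.1369, 0.9905, 1.0548], [0.0, 0.0, 0.0, 1.0]]}
mill [(0.57, [216.0, 235.0, 271.0, 304.0], [244.7, 264.4])]
setting_ring [(0.96, [221.0, 244.0, 252.0, 275.0], [238.5, 260.0])]
lock_nut [(0.48, [223.0, 251.0, 248.0, 271.0], [236.4, 259.1])]
ring_mark [(0.81, [222.0, 243.0, 253.0, 279.0], [238.4, 260.2])]
side {'fx': 527.3428, 'fy': 527.3428, 'cx': 327.1043, 'cy': 245.0649, 'k1': -0.1457, 'T': [[-0.9994, 0.0234, -0.0242, 0.5419], [-0.0323, -0.47, 0.8821, 0.7261], [0.0093, 0.8823, 0.4705, 0.564], [0.0, 0.0, 0.0, 1.0]]}
mill [(0.64, [318.0, 256.0, 394.0, 360.0], [351.9, 313.7])]
setting_ring [(0.66, [337.0, 277.0, 374.0, 296.0], [352.3, 285.8]), (0.25, [305.0, 211.0, 357.0, 215.0], [313.4, 214.3])]
lock_nut [(0.7, [342.0, 267.0, 365.0, 287.0], [353.4, 275.9])]
ring_mark [(0.78, [335.0, 274.0, 372.0, 291.0], [353.1, 285.8])]
```

```bash
cat > h.py <<'E'
import numpy as np,cv2
from rig import robot,cams
def ray(i,u,v):
    K=np.array([[i["fx"],0,i["cx"]],[0,i["fy"],i["cy"]],[0,0,1.]])
    p=cv2.undistortPoints(np.array([[[u,v]]],float),K,np.array([i["k1"],0,0,0.]))[0,0]
    T=np.array(i["T"]);return T[:3,3],T[:3,:3]@np.array([p[0],-p[1],-1])
def plane(i,u,v,z):
    o,d=ray(i,u,v);return o+d*(z-o[2])/d[2]
def proj(i,P):
    T=np.array(i["T"]);c=T[:3,:3].T@(np.array(P)-T[:3,3]);x,y=c[0]/-c[2],-c[1]/-c[2]
    s=1+i["k1"]*(x*x+y*y);return np.array([i["fx"]*x*s+i["cx"],i["fy"]*y*s+i["cy"]])
def tri(rs):
    A=0;b=0
    for o,d in rs:
        d=d/np.linalg.norm(d);M=np.eye(3)-np.outer(d,d);A=A+M;b=b+M@o
    return np.linalg.solve(A,b)
E
python3 - <<'E'
from h import *
t=cams.camera_info("top");s=cams.camera_info("side")
print(tri([ray(t,236.4,260),ray(s,353.4,277)]))
print(plane(t,236.4,260,.13),plane(s,353.4,277,.13))
a=cv2.imread("pics/top0.png");b=cv2.imread("pics/side0.png")
c=np.hstack([cv2.resize(a[220:320,190:290],(400,400),interpolation=2),cv2.resize(b[235:335,305:405],(400,400),interpolation=2)])
cv2.imwrite("pics/crop0.png",c)
cv2.imwrite("pics/both.png",np.vstack([cv2.resize(a,(400,300)),cv2.resize(b,(400,300))]))
E
```

```text
[0.51939695 0.00526638 0.12271317]
[0.5190605  0.00398271 0.13      ] [0.51942027 0.01724534 0.13      ]
```

View pics/crop0.png

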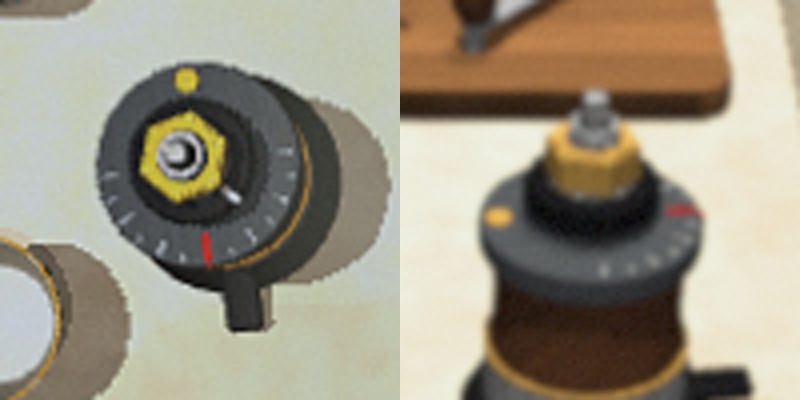

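View pics/both.png

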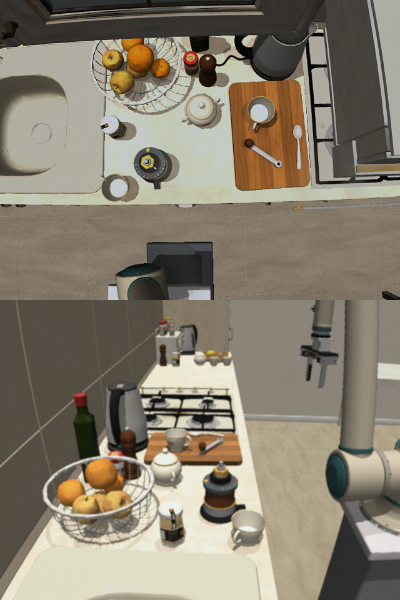

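The crops show the nut at about (235.5, 259), the red index at (242, 282) and the white line at (248, 268) in the top view. The mill stands near (0.52, 0.005). I'll move above it now.

Request:
arm_command --steps '[[[0.02, -0.018, -0.03], 0], [[0.025, -0.022, -0.025], 0], [[0.0275, -0.0246, -0.025], 0], [[0.0275, -0.0246, 0], 0], [[0.0275, -0.0246, 0], 0], [[0.0275, -0.0246, 0], 0], [[0.0275, -0.0246, 0], 0], [[0.0275, -0.0246, 0], 0], [[0.0275, -0.0246, 0], 0], [[0.0275, -0.0246, 0], 0]]' --claw 0.075

```text
t: 1.33
tcp_pos: [0.3391, -0.2633, 0.3011]
eef_rot: [0.0, 0.992, 0.123, 0.0]
ft_force: [0.4, -0.7, -0.5]
grip_width: 0.795
grasp_force: 0.0
```

Request:
arm_command --steps '[[[0.0275, -0.0246, 0], 0], [[0.0275, -0.0246, 0], 0], [[0.0275, -0.0246, 0], 0], [[0.0275, -0.0246, 0], 0], [[0.0275, -0.0246, 0], 0], [[0.0275, -0.0246, 0], 0], [[0.0275, -0.0246, 0], 0], [[0.02, -0.018, 0], 0], [[0, 0, 0], 0], [[0, 0, 0], 0]]'

```text
t: 2.17
tcp_pos: [0.4981, -0.0274, 0.3005]
eef_rot: [0.0, 0.992, 0.125, -0.0]
ft_force: [-1.3, 0.0, -0.2]
grip_width: 0.798
grasp_force: 0.0
```

```bash
cat > look.py <<'E'
import sys
from h import *
n=sys.argv[1]
s=robot.observe();i=cams.camera_info("wrist");im=cams.camera("wrist");cv2.imwrite(f"pics/{n}.png",im)
np.save(f"pics/{n}.npy",np.array([dict(i)],dtype=object),allow_pickle=True)
print(s["t"],np.round(s["tcp_pos"],4),np.round(s["eef_rot"],4),np.round(s["q"],3),np.round(s["ft_force"],2),np.round(s["torque"],3),s["grip_width"])
print(np.round(i["T"],4).tolist(),i["fx"],i["cx"],i["cy"],i["k1"])
for q in("mill","setting_ring","lock_nut"):
    print(q,[(round(d["score"],2),np.round(d["rect"]).tolist(),np.argwhere(d["mask"]).mean(0)[::-1].round(1).tolist()) for d in cams.masks_of("wrist",q)[:2]])
E
python3 look.py w1
```

```text
2.1667 [ 0.4981 -0.0274  0.3005] [ 2.000e-04  9.921e-01  1.251e-01 -4.000e-04] [-1.940e-01  1.240e-01  1.512e+00 -1.000e-03  1.506e+00  1.126e+00] [-1.32  0.03 -0.17] [0.015 0.039 0.001] 0.7981523947036459
[[0.2486, 0.9336, 0.258, 0.5736], [-0.9686, 0.2394, 0.0669, -0.0085], [0.0007, -0.2665, 0.9638, 0.4625], [0.0, 0.0, 0.0, 1.0]] 366.44312637828034 319.91662667351574 234.71885003775995 -0.0342050076131227
mill [(0.65, [253.0, 131.0, 342.0, 234.0], [294.7, 179.4])]
setting_ring [(0.88, [259.0, 157.0, 321.0, 214.0], [292.9, 182.6]), (0.52, [265.0, 166.0, 311.0, 208.0], [289.9, 186.9])]
lock_nut [(0.63, [269.0, 167.0, 313.0, 208.0], [290.0, 186.9])]
```

```bash
python3 - <<'E'
from h import *
a=cv2.imread("pics/w1.png")
cv2.imwrite("pics/w1c.png",cv2.resize(a[110:250,210:380],(800,659))[:600])
i=np.load("pics/w1.npy",allow_pickle=True)[0];t=cams.camera_info("top");s=cams.camera_info("side")
rs=[ray(i,290,187),ray(t,235.5,259.5),ray(s,353.4,276)]
print(plane(i,290,187,.13),plane(t,235.8,259.5,.13),tri(rs))
E
```

```text
[0.52144957 0.00596828 0.13      ] [0.51994055 0.00501978 0.13      ] [0.52007319 0.00628463 0.12511241]
```

View pics/w1c.png

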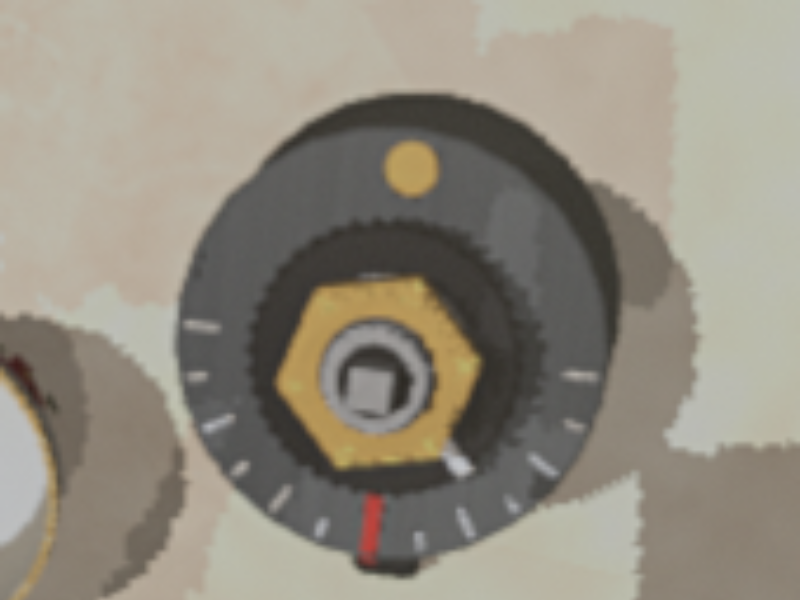

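The hexagon's corners are at crop pixels (276,382), (319,287), (422,278), (482,363), (441,459) and (338,468). The red line runs from (374,497) to (370,560), and the white line from (450,452) to (467,476). I'll work out the angles.

```bash
python3 - <<'E'
from h import *
i=np.load("pics/w1.npy",allow_pickle=True)[0]
k=170/800
g=lambda u,v,z:plane(i,210+u*k,110+v*k,z)[:2]
H=np.array([g(u,v,.1385) for u,v in[(276,382),(319,287),(422,278),(482,363),(441,459),(338,468)]])
c=H.mean(0);d=H-c;print("hex c",c,np.linalg.norm(d,axis=1),np.degrees(np.arctan2(d[:,1],d[:,0]))%60)
L=[g(178,340,.101),g(617,335,.101),g(395,127,.101),g(397,557,.101)];print("deck",np.array(L),np.array(L)[[0,1]].mean(0))
print("neck top",g(378,375,.145),"square",g(370,391,.157))
for n,u,v,z in[("red in",374,497,.101),("red out",370,560,.101),("w in",450,452,.1195),("w out",467,476,.1195)]:
    p=g(u,v,z)-c;print(n,np.linalg.norm(p),np.degrees(np.arctan2(p[1],p[0])))
E
```

```text
hex c [0.52085405 0.0045307 ] [0.01968722 0.01957809 0.01966694 0.01941944 0.01995031 0.01995534] [48.95968907 48.46765481 49.61694514 50.30781252 49.19151369 49.65839048]
deck [[ 0.51118098  0.04863618]
 [ 0.53499001 -0.04020871]
 [ 0.56451495  0.01454229]
 [ 0.47687774 -0.00670094]] [0.5230855  0.00421373]
neck top [0.52158982 0.0045068 ] square [0.5204116  0.00474344]
red in 0.03244775309791844 -174.01013060662413
red out 0.04643571746161697 -172.92483373851695
w in 0.022436129265952665 -132.11912091877812
w out 0.028435333664220287 -131.90832787652064
```

Request:
arm_command --steps '[[[0.01, -0.0084, 0.02], 0], [[0.01, -0.0084, 0.03], 0], [[0.01, -0.0084, 0.03], 0], [[0, 0, 0.03], 0], [[0, 0, 0.03], 0], [[0, 0, 0.02], 0], [[0, 0, 0.01], 0], [[0, 0, 0.0095], 0], [[0, 0, 0], 0], [[0, 0, 0], 0]]'

```text
t: 3.2
tcp_pos: [0.5213, 0.0028, 0.122]
eef_rot: [0.0, 0.992, 0.123, 0.001]
ft_force: [-0.4, -0.0, 0.4]
grip_width: 0.797
grasp_force: 0.0
```

Request:
arm_command --steps '[[[0, 0, 0], 0], [[0, 0, 0], 0], [[0, 0, 0], 0], [[0, 0, 0], 0], [[0, 0, 0], 0], [[0, 0, 0], 0]]' --claw 0.045 --force 10

```text
t: 3.7
tcp_pos: [0.5208, 0.006, 0.1223]
eef_rot: [-0.002, 0.992, 0.123, 0.001]
ft_force: [-0.9, 7.2, 3.0]
grip_width: 0.569
grasp_force: 10.0
```

```bash
cat > st.py <<'E'
from h import *
s=robot.observe();w,x,y,z=s["eef_rot"]
print(round(s["t"],2),np.round(s["tcp_pos"],4),"psi",round(np.degrees(2*np.arctan2(y,x)),2)%360,"q",np.round(s["q"],3),"F",np.round(s["ft_force"],2),"M",np.round(s["torque"],3),"w",round(s["grip_width"]*94,2),"g",round(s["grasp_force"],1))
E
python3 st.py
```

```text
3.7 [0.5208 0.006  0.1223] psi 14.12 q [-0.126  0.273  1.776  0.006  1.092  1.196] F [-0.91  7.17  3.01] M [ 1.261  0.126 -0.05 ] w 53.52 g 10.0
```

Request:
arm_command --steps '[[[0.0004, -0.0015, 0], 0], [[0.0004, -0.0015, 0], 0], [[0, 0, 0], 0], [[0, 0, 0], 0]]'

```text
t: 4.03
tcp_pos: [0.5208, 0.0061, 0.1222]
eef_rot: [0.001, 0.992, 0.124, 0.0]
ft_force: [-1.6, 0.2, 5.9]
grip_width: 0.569
grasp_force: 10.0
```

```bash
python3 st.py
```

```text
4.03 [0.5208 0.0061 0.1222] psi 14.22 q [-1.210e-01  2.730e-01  1.776e+00 -1.000e-03  1.091e+00  1.202e+00] F [-1.61  0.15  5.95] M [ 0.12   0.459 -0.111] w 53.45 g 10.0
```

Request:
arm_command --steps '[[[0, 0, 0], 0], [[0, 0, 0], 0], [[0, 0, 5e-05], 0.05], [[0, 0, 5e-05], 0.05], [[0, 0, 5e-05], 0.05], [[0, 0, 5e-05], 0.05], [[0, 0, 5e-05], 0.05], [[0, 0, 5e-05], 0.05], [[0, 0, 0], 0], [[0, 0, 0], 0]]' --force 50

```text
t: 4.87
tcp_pos: [0.5209, 0.0059, 0.1219]
eef_rot: [0.001, 1.0, -0.026, 0.0]
ft_force: [-2.1, -0.7, 6.0]
grip_width: 0.563
grasp_force: 50.0
```

```bash
python3 st.py
```

```text
4.87 [0.5209 0.0059 0.1219] psi 357.05 q [-0.121  0.274  1.776 -0.002  1.091  1.502] F [-2.06 -0.72  6.03] M [0.078 0.416 0.074] w 52.89 g 50.0
```

Request:
arm_command --steps '[[[0, 0, 5e-05], 0.05], [[0, 0, 5e-05], 0.05], [[0, 0, 5e-05], 0.05], [[0, 0, 5e-05], 0.05], [[0, 0, 5e-05], 0.05], [[0, 0, 5e-05], 0.05], [[0, 0, 5e-05], 0.05], [[0, 0, 5e-05], 0.05], [[0, 0, 0], 0], [[0, 0, 0], 0]]'

```text
t: 5.7
tcp_pos: [0.5208, 0.0056, 0.1215]
eef_rot: [0.001, 0.975, -0.224, 0.0]
ft_force: [-2.3, -2.2, 5.5]
grip_width: 0.566
grasp_force: 50.0
```

```bash
python3 st.py; python3 look.py w2; python3 - <<'E'
import cv2
a=cv2.imread("pics/w2.png");cv2.imwrite("pics/w2h.png",a[0:480,100:540])
E
```

```text
5.7 [0.5208 0.0056 0.1215] psi 334.14 q [-0.121  0.274  1.777 -0.002  1.09   1.902] F [-2.29 -2.25  5.47] M [0.    0.404 0.056] w 53.2 g 50.0
5.7 [0.5208 0.0056 0.1215] [ 9.000e-04  9.746e-01 -2.238e-01  4.000e-04] [-0.121  0.274  1.777 -0.002  1.09   1.902] [-2.29 -2.25  5.47] [0.    0.404 0.056] 0.5659075671702876
[[-0.4357, 0.8678, 0.2388, 0.5908], [-0.9001, -0.4211, -0.112, -0.0277], [0.0033, -0.2637, 0.9646, 0.2836], [0.0, 0.0, 0.0, 1.0]] 366.44312637828034 319.91662667351574 234.71885003775995 -0.0342050076131227
mill [(0.64, [241.0, 167.0, 401.0, 358.0], [319.6, 261.2])]
setting_ring [(0.83, [262.0, 240.0, 374.0, 341.0], [320.6, 274.1])]
lock_nut [(0.65, [265.0, 239.0, 374.0, 342.0], [320.5, 274.2])]
```

View pics/w2h.png

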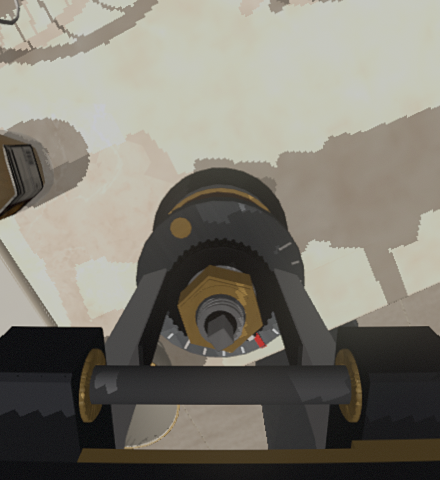

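Request:
arm_command --steps '[[[0, 0, 0], 0], [[0, 0, 0], 0], [[0, 0, 0], 0], [[0, 0, -0.01], 0], [[0, 0, -0.02], 0], [[0, 0, -0.03], -0.1], [[0, 0, -0.03], -0.11], [[0, 0, -0.02], -0.12], [[0, 0, 0], -0.12], [[0, 0, 0], -0.12]]' --claw 0.07

```text
t: 6.73
tcp_pos: [0.5221, 0.0064, 0.2332]
eef_rot: [0.001, 0.998, 0.062, 0.002]
ft_force: [-0.8, -0.3, -0.6]
grip_width: 0.744
grasp_force: 0.0
```

Request:
arm_command --steps '[[[0, 0, 0], -0.12], [[0, 0, 0], -0.12], [[0, 0, 0], -0.12], [[0, 0, 0], -0.12], [[0, 0, 0], -0.12], [[0, 0, 0], -0.12], [[0, 0, 0], -0.12], [[0, 0, 0], -0.12], [[0, 0, 0], -0.12], [[0, 0, 0], -0.12]]'

```text
t: 7.57
tcp_pos: [0.5209, 0.0065, 0.2312]
eef_rot: [0.0, 0.789, 0.615, 0.0]
ft_force: [-0.6, 0.7, -0.2]
grip_width: 0.743
grasp_force: 0.0
```

Request:
arm_command --steps '[[[0, 0, 0], -0.12], [[0, 0, 0], -0.12], [[0, 0, 0], -0.12], [[0, 0, 0], -0.12], [[0, 0, 0], -0.12], [[0, 0, 0], -0.12], [[0, 0, 0], -0.12], [[0, 0, 0], -0.12], [[0, 0, 0], -0.12], [[0, 0, 0], 0]]'

```text
t: 8.4
tcp_pos: [0.5209, 0.0065, 0.2311]
eef_rot: [0.0, 0.362, 0.932, -0.0]
ft_force: [0.5, 0.0, -0.3]
grip_width: 0.745
grasp_force: 0.0
```

Request:
arm_command --steps '[[[0, 0, 0], -0.12], [[0, 0, 0], -0.12], [[0, 0, 0], -0.08], [[0, 0, 0], 0], [[0, 0, 0], 0]]'

```text
t: 8.82
tcp_pos: [0.5209, 0.0065, 0.2309]
eef_rot: [0.0, 0.212, 0.977, -0.0]
ft_force: [0.6, -0.2, -0.1]
grip_width: 0.742
grasp_force: 0.0
```

```bash
python3 st.py; python3 look.py w3; python3 - <<'E'
from h import *
i=np.load("pics/w3.npy",allow_pickle=True)[0]
u,v=proj(i,[.5209,.0055,.119]).astype(int);print(u,v)
a=cv2.imread("pics/w3.png");x0,y0=max(u-90,0),max(min(v-68,480-135),0);print(x0,y0);cv2.imwrite("pics/w3c.png",cv2.resize(a[y0:y0+135,x0:x0+180],(800,600),interpolation=2))
E
```

```text
8.82 [0.5209 0.0065 0.2309] psi 155.49 q [-0.121  0.189  1.602 -0.     1.35  -1.264] F [ 0.58 -0.23 -0.11] M [ 0.063 -0.141  0.02 ] w 69.71 g 0.0
8.8167 [0.5209 0.0065 0.2309] [ 2.000e-04  2.123e-01  9.772e-01 -0.000e+00] [-0.121  0.189  1.602 -0.     1.35  -1.264] [ 0.58 -0.23 -0.11] [ 0.063 -0.141  0.02 ] 0.7415697540384543
[[0.4145, -0.8782, -0.2387, 0.4521], [0.91, 0.3996, 0.1104, 0.0382], [-0.0016, -0.2629, 0.9648, 0.3929], [0.0, 0.0, 0.0, 1.0]] 366.44312637828034 319.91662667351574 234.71885003775995 -0.0342050076131227
mill [(0.64, [218.0, 357.0, 296.0, 449.0], [259.5, 414.1])]
setting_ring [(0.89, [280.0, 200.0, 354.0, 269.0], [319.2, 223.4])]
lock_nut [(0.96, [289.0, 213.0, 344.0, 266.0], [317.5, 238.2])]
318 236
228 168
```

View pics/w3c.png

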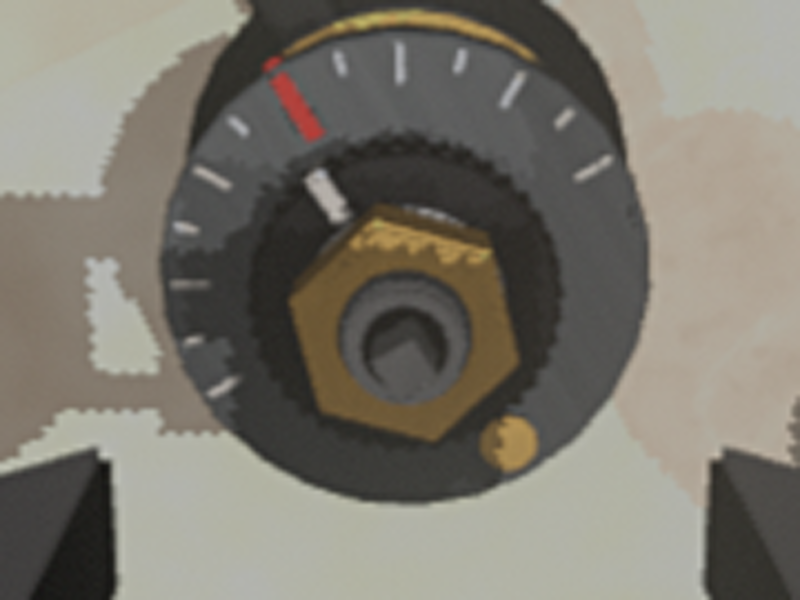

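The white line runs from crop (317,172) to (342,217), nearly in line with the red line, which runs from (272,62) to (313,138). Next I'll compute how far off it is.

```bash
cat > ang.py <<'E'
from h import *
def run(name,x0,y0,k,neck,ri,ro,wi,wo,hexv,zr=.119,zn=.1385,r2=None):
    i=np.load(f"pics/{name}.npy",allow_pickle=True)[0]
    g=lambda p,z:plane(i,x0+p[0]*k,y0+p[1]*k,z)[:2]
    A=lambda p:np.degrees(np.arctan2(p[1],p[0]))%360
    c=np.array([g(p,.145) for p in neck]).mean(0);print("neck c",c)
    if hexv:
        H=np.array([g(p,zn) for p in hexv]);h=H.mean(0);d=H-h;print("hex c",h,np.linalg.norm(d,axis=1),[A(x)%60 for x in d])
    for cc in [c,np.array([.5209,.0058])]+([h] if hexv else []):
        print(cc,[(round(1e3*np.linalg.norm(g(p,z)-cc),1),round(A(g(p,z)-cc),2)) for p,z in((ri,.101),(ro,.101),(wi,zr),(wo,zr))])
    r=[g(p,.101) for p in(ri,ro)];w=[g(p,zr) for p in(wi,wo)]
    print("line dirs",A(r[1]-r[0]),A(w[1]-w[0]))
E
python3 - <<'E'
from ang import run
run("w3",228,168,.225,[(338,338),(471,338),(404,272),(404,404)],(313,138),(272,62),(342,217),(317,172),[(291,299),(322,412),(432,441),(520,360),(490,258),(365,238)])
E
```

```text
neck c [0.51941709 0.00634349]
hex c [0.52069951 0.00556748] [0.01921766 0.0188153  0.01884466 0.01953183 0.01909296 0.01744512] [np.float64(46.739121733770475), np.float64(49.90424308249169), np.float64(50.07709168559637), np.float64(53.243530392639926), np.float64(48.57368364062769), np.float64(56.099616094685985)]
[0.51941709 0.00634349] [(np.float64(29.8), np.float64(189.62)), (np.float64(45.2), np.float64(187.33)), (np.float64(17.7), np.float64(193.21)), (np.float64(26.5), np.float64(189.98))]
[0.5209 0.0058] [(np.float64(31.1), np.float64(188.17)), (np.float64(46.6), np.float64(186.44)), (np.float64(19.0), np.float64(190.6)), (np.float64(27.9), np.float64(188.35))]
[0.52069951 0.00556748] [(np.float64(30.9), np.float64(187.8)), (np.float64(46.4), np.float64(186.18)), (np.float64(18.8), np.float64(190.01)), (np.float64(27.6), np.float64(187.93))]
line dirs 182.94312678816746 183.55144077096097
```

```bash
cat > fit.py <<'E'
from h import *
from scipy.optimize import least_squares
def rect(name,z,c0,half=.06,res=.0002):
    i=np.load(f"pics/{name}.npy",allow_pickle=True)[0];im=cv2.imread(f"pics/{name}.png")
    n=int(2*half/res);ax=(np.arange(n)-n/2)*res
    X,Y=np.meshgrid(c0[0]+ax,c0[1]+ax,indexing="ij")
    T=np.array(i["T"]);P=np.stack([X,Y,0*X+z],-1)-T[:3,3];c=P@T[:3,:3];x=c[...,0]/-c[...,2];y=c[...,1]/c[...,2]
    s=1+i["k1"]*(x*x+y*y);mx=(i["fx"]*x*s+i["cx"]).astype(np.float32);my=(i["fy"]*y*s+i["cy"]).astype(np.float32)
    return cv2.remap(im,mx,my,cv2.INTER_CUBIC),X,Y
def circ(name,z,r,c0,tol=.004):
    im,X,Y=rect(name,z,c0);g=cv2.GaussianBlur(im,(0,0),2).astype(float).sum(2)
    n=g.shape[0];th=np.radians(np.arange(0,360,2));rr=np.arange(r-tol,r+tol,.0002);pts=[]
    for t in th:
        a=np.array([g[int(n/2+q*np.cos(t)/.0002),int(n/2+q*np.sin(t)/.0002)] for q in rr])
        d=np.abs(np.gradient(a));k=d.argmax()
        if d[k]>8:pts.append(rr[k]*np.array([np.cos(t),np.sin(t)]))
    pts=np.array(pts)
    f=least_squares(lambda p:np.hypot(*(pts-p[:2]).T)-p[2],[0,0,r],loss="cauchy",f_scale=.0004)
    inl=np.sum(np.abs(f.fun)<.0006);return np.array(c0)+f.x[:2],f.x[2],inl,len(pts)
def lines(name,zr,c0=(.5205,.0055)):
    A=lambda p:np.degrees(np.arctan2(p[1],p[0]))%360
    cd,rd,a,b=circ(name,.101,.046,c0);print("deck",cd.round(5),round(rd,5),a,b)
    cr,r2,a,b=circ(name,zr,.027,c0,.003);print("ring",cr.round(5),round(r2,5),a,b)
    im,X,Y=rect(name,.101,c0);B,G,R=[im[...,k].astype(int) for k in range(3)];rad=np.hypot(X-cd[0],Y-cd[1])
    m=(R-G>50)&(R-B>50)&(rad<.048)&(rad>.028);p=np.array([X[m].mean(),Y[m].mean()]);ra=A(p-cd);print("red",m.sum(),np.hypot(*(p-cd)),ra)
    im,X,Y=rect(name,zr,c0);f=im.astype(int);rad=np.hypot(X-cr[0],Y-cr[1])
    m=(f.min(2)>115)&(f.max(2)-f.min(2)<40)&(rad<.0272)&(rad>.021);n,l,s,ct=cv2.connectedComponentsWithStats(m.astype(np.uint8))
    for k in range(1,n):
        if s[k,4]>40:
            q=l==k;p=np.array([X[q].mean(),Y[q].mean()]);print("white",s[k,4],np.hypot(*(p-cr)),A(p-cr),"w.r.t. deck c",A(p-cd),"diff to red",A(p-cr)-ra)
E
python3 -c "
from fit import *
lines('w1',.1197);lines('w3',.119)"
```

```text
deck [0.52067 0.00533] 0.0453 130 180
ring [0.52138 0.00482] 0.02769 115 149
red 1321 0.038608497431478664 186.7203802954582
white 543 0.024334991842130248 226.87586994879567 w.r.t. deck c 228.93261545107333 diff to red 40.15548965333747
deck [0.51989 0.00588] 0.04545 115 180
ring [0.51869 0.00708] 0.02674 75 123
red 1287 0.03767651160886532 187.60895653393928
white 497 0.02380198740969096 194.36126600363835 w.r.t. deck c 190.96106065484724 diff to red 6.752309469699071
```

Request:
arm_command --steps '[[[0, 0, 0], -0.11], [[0, 0, 0.01], -0.11], [[0, 0, 0.01], -0.11], [[0, 0, 0.01], -0.11], [[0, 0, 0], -0.11], [[0, 0, 0], 0], [[0, 0, 0], 0]]'

```text
t: 9.6
tcp_pos: [0.5209, 0.0065, 0.2007]
eef_rot: [0.0, -0.061, 0.998, -0.0]
ft_force: [-0.6, 0.3, -0.7]
grip_width: 0.747
grasp_force: 0.0
```

```bash
python3 st.py; python3 look.py w4; python3 - <<'E'
from h import *
import fit
fit.lines("w4",.119)
i=np.load("pics/w4.npy",allow_pickle=True)[0]
u,v=proj(i,[.5205,.0058,.119]).astype(int)
a=cv2.imread("pics/w4.png");x0,y0=max(u-90,0),max(min(v-78,480-135),0);print(x0,y0);cv2.imwrite("pics/w4c.png",cv2.resize(a[y0:y0+135,x0:x0+180],(800,600),interpolation=2))
E
```

```text
9.6 [0.5209 0.0065 0.2007] psi 187.03 q [-0.121  0.208  1.654 -0.     1.279 -1.814] F [-0.65  0.3  -0.67] M [ 0.011 -0.133 -0.041] w 70.21 g 0.0
9.6 [0.5209 0.0065 0.2007] [ 1.000e-04 -6.130e-02  9.981e-01 -1.000e-04] [-0.121  0.208  1.654 -0.     1.279 -1.814] [-0.65  0.3  -0.67] [ 0.011 -0.133 -0.041] 0.746932099313534
[[-0.1228, -0.9577, -0.2601, 0.4458], [0.9924, -0.1187, -0.0314, -0.0031], [-0.0008, -0.262, 0.9651, 0.3627], [0.0, 0.0, 0.0, 1.0]] 366.44312637828034 319.91662667351574 234.71885003775995 -0.0342050076131227
mill [(0.72, [261.0, 138.0, 378.0, 298.0], [318.8, 225.9])]
setting_ring [(0.89, [278.0, 207.0, 356.0, 284.0], [318.9, 236.0])]
lock_nut [(0.55, [288.0, 222.0, 347.0, 282.0], [319.1, 250.0])]
deck [0.51987 0.00547] 0.0454 131 180
ring [0.5191  0.00532] 0.02759 105 158
red 959 0.037188016890538564 186.98042768285768
white 313 0.023525639536036615 189.8560566459905 w.r.t. deck c 189.88310520464188 diff to red 2.8756289631328116
229 169
```

View pics/w4c.png

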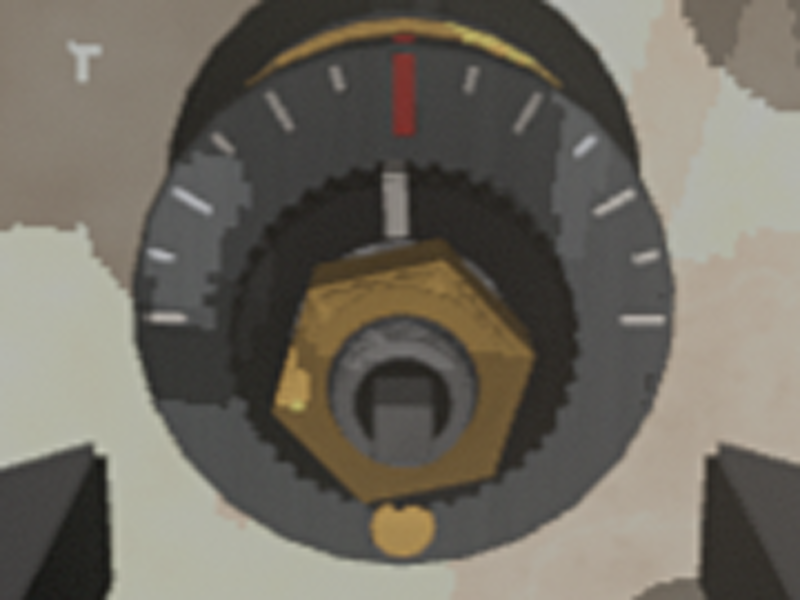

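Request:
arm_command --steps '[[[0, -0.0007, 0.02], 0], [[0, 0, 0.025], 0], [[0, 0, 0.02], 0], [[0, 0, 0.01], 0], [[0, 0, 0.004], 0], [[0, 0, 0], 0], [[0, 0, 0], 0]]'

```text
t: 10.38
tcp_pos: [0.5217, 0.0057, 0.1224]
eef_rot: [0.001, -0.063, 0.998, -0.0]
ft_force: [-0.1, 0.7, 0.5]
grip_width: 0.745
grasp_force: 0.0
```

Request:
arm_command --steps '[[[0, 0, 0], 0], [[0, 0, 0], 0], [[0, 0, 0], 0], [[0, 0, 0], 0], [[0, 0, 0], 0], [[0, 0, 0], 0]]' --claw 0.045 --force 10

```text
t: 10.88
tcp_pos: [0.5215, 0.006, 0.1225]
eef_rot: [0.001, -0.063, 0.998, 0.0]
ft_force: [0.4, 2.0, 6.2]
grip_width: 0.57
grasp_force: 10.0
```

```bash
python3 st.py
```

```text
10.88 [0.5215 0.006  0.1225] psi 187.22 q [-1.220e-01  2.730e-01  1.775e+00  1.000e-03  1.091e+00 -1.819e+00] F [0.36 2.   6.21] M [ 0.329 -0.141 -0.073] w 53.58 g 10.0
```

Well centred. Now I'll turn the small remainder.

Request:
arm_command --steps '[[[0, 0.0005, 0], 0], [[0, 0, 0], 0], [[0, 0, 0], 0], [[0, 0, 0], 0.02], [[0, 0, 0], 0.02], [[0, 0, 0], 0.015], [[0, 0, 0], 0], [[0, 0, 0], 0]]' --force 50

```text
t: 11.55
tcp_pos: [0.5215, 0.0061, 0.1224]
eef_rot: [0.001, -0.036, 0.999, -0.0]
ft_force: [0.3, 0.9, 6.0]
grip_width: 0.564
grasp_force: 50.0
```

```bash
python3 st.py
```

```text
11.55 [0.5215 0.0061 0.1224] psi 184.14 q [-1.210e-01  2.740e-01  1.775e+00 -1.000e-03  1.091e+00 -1.764e+00] F [0.34 0.9  5.95] M [ 0.166 -0.092  0.296] w 52.98 g 50.0
```

Request:
arm_command --steps '[[[0, 0, 0], 0], [[0, 0, 0], 0], [[0, 0, 0], 0], [[0, 0, -0.01], 0], [[0, 0, -0.02], 0], [[0, 0, -0.03], 0.02], [[0, 0, -0.018], 0.02], [[0, 0, 0], -0.095], [[0, 0, 0], 0], [[0, 0, 0], 0]]' --claw 0.07

```text
t: 12.38
tcp_pos: [0.5206, 0.0062, 0.1999]
eef_rot: [-0.0, -0.062, 0.998, -0.0]
ft_force: [-0.2, -0.3, -0.5]
grip_width: 0.749
grasp_force: 0.0
```

```bash
python3 st.py; python3 look.py w5; python3 - <<'E'
from h import *
import fit
fit.lines("w5",.119)
i=np.load("pics/w5.npy",allow_pickle=True)[0]
u,v=proj(i,[.5205,.0058,.119]).astype(int)
a=cv2.imread("pics/w5.png");x0,y0=max(u-90,0),max(min(v-78,480-135),0);print(x0,y0);cv2.imwrite("pics/w5c.png",cv2.resize(a[y0:y0+135,x0:x0+180],(800,600),interpolation=2))
E
```

```text
12.38 [0.5206 0.0062 0.1999] psi 187.11 q [-0.122  0.209  1.656 -0.     1.277 -1.816] F [-0.21 -0.28 -0.47] M [ 0.142 -0.074 -0.007] w 70.45 g 0.0
12.3833 [0.5206 0.0062 0.1999] [-0.000e+00 -6.200e-02  9.981e-01 -1.000e-04] [-0.122  0.209  1.656 -0.     1.277 -1.816] [-0.21 -0.28 -0.47] [ 0.142 -0.074 -0.007] 0.749446090465747
[[-0.1243, -0.9576, -0.2599, 0.4455], [0.9922, -0.1202, -0.0317, -0.0034], [-0.0009, -0.2619, 0.9651, 0.3619], [0.0, 0.0, 0.0, 1.0]] 366.44312637828034 319.91662667351574 234.71885003775995 -0.0342050076131227
mill [(0.6, [260.0, 137.0, 381.0, 298.0], [319.2, 226.1])]
setting_ring [(0.7, [278.0, 207.0, 357.0, 284.0], [318.9, 235.2])]
lock_nut [(0.75, [289.0, 221.0, 348.0, 282.0], [319.3, 250.1])]
deck [0.51982 0.00547] 0.04542 133 179
ring [0.51908 0.00537] 0.02757 112 155
red 939 0.03693645974401936 186.88766132125838
white 314 0.02350890502645779 186.83660773404583 w.r.t. deck c 186.87996451614364 diff to red -0.051053587212550156
229 170
```

View pics/w5c.png

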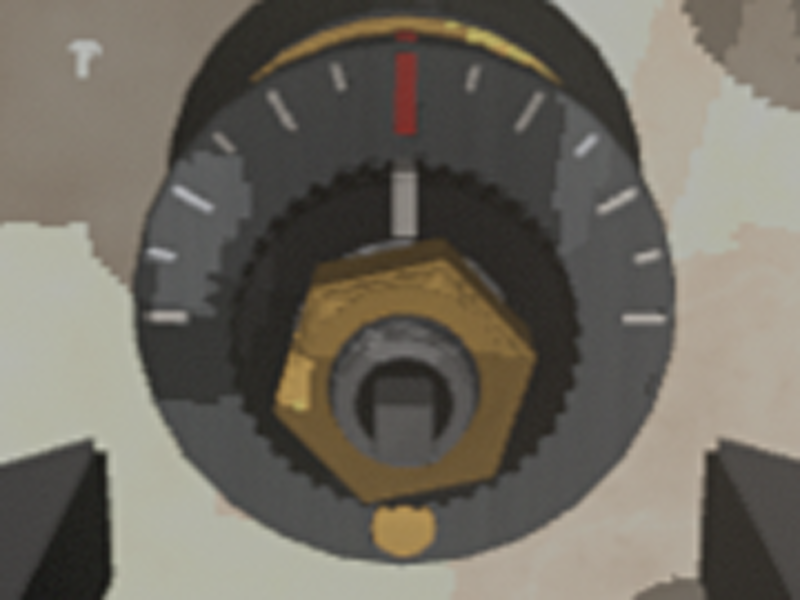

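The white line is now at column 404, under the red line, within 0.1 degrees. Next is the nut, with the jaws lined up on its flats.

Request:
arm_command --steps '[[[0, 0, 0], 0.1], [[0, 0, 0], 0.11], [[0, 0, 0.02], 0.1], [[0, 0, 0.02], 0], [[0, 0, 0.012], 0], [[0, 0, 0.0065], 0], [[0, 0, 0], 0], [[0, 0, 0], 0]]' --claw 0.055

```text
t: 13.25
tcp_pos: [0.5209, 0.0063, 0.141]
eef_rot: [-0.0, 0.092, 0.996, -0.0]
ft_force: [0.7, -0.6, 0.2]
grip_width: 0.588
grasp_force: 0.0
```

Request:
arm_command --steps '[[[0, 0, 0], 0], [[0, 0, 0], 0], [[0, 0, 0], 0], [[0, 0, 0], 0], [[0, 0, 0], 0], [[0, 0, 0], 0]]' --claw 0.028 --force 10

```text
t: 13.75
tcp_pos: [0.5212, 0.0058, 0.1418]
eef_rot: [0.001, 0.092, 0.996, -0.001]
ft_force: [0.2, -1.8, 3.2]
grip_width: 0.362
grasp_force: 10.0
```

```bash
python3 st.py
```

```text
13.75 [0.5212 0.0058 0.1418] psi 169.48 q [-1.220e-01  2.550e-01  1.747e+00 -1.000e-03  1.138e+00 -1.508e+00] F [ 0.18 -1.77  3.19] M [-0.348 -0.084 -0.026] w 34.04 g 10.0
```

Request:
arm_command --steps '[[[0, 0, 0], 0], [[0, 0, 0], 0], [[0, 0, 0.0001], 0.1], [[0, 0, 0.0001], 0.1], [[0, 0, 0.0001], 0.1], [[0, 0, 0.0001], 0.1], [[0, 0, 0.0001], 0.1], [[0, 0, 0.0001], 0.1], [[0, 0, 0.0001], 0.1], [[0, 0, 0.0001], 0.1]]' --force 30

```text
t: 14.58
tcp_pos: [0.5208, 0.005, 0.141]
eef_rot: [0.001, 0.474, 0.88, -0.001]
ft_force: [-2.3, -4.4, 6.6]
grip_width: 0.357
grasp_force: 30.0
```

```bash
python3 st.py
```

```text
14.58 [0.5208 0.005  0.141 ] psi 123.4 q [-0.122  0.256  1.748 -0.003  1.137 -0.704] F [-2.3  -4.4   6.64] M [-0.852  0.217  0.065] w 33.55 g 30.0
```

Request:
arm_command --steps '[[[0, 0, 0.0001], 0.1], [[0, 0, 0.0001], 0.1], [[0, 0, 0.0001], 0.1], [[0, 0, 0.0001], 0.1], [[0, 0, 0.0001], 0.1], [[0, 0, 0.0001], 0.1]]'

```text
t: 15.08
tcp_pos: [0.5201, 0.0049, 0.1404]
eef_rot: [0.001, 0.713, 0.701, -0.002]
ft_force: [-3.1, -4.6, 6.6]
grip_width: 0.361
grasp_force: 30.0
```

```bash
python3 st.py
```

```text
15.08 [0.5201 0.0049 0.1404] psi 89.03 q [-0.122  0.256  1.75  -0.004  1.137 -0.104] F [-3.12 -4.61  6.65] M [-0.983  0.584  0.066] w 33.92 g 30.0
```

Request:
arm_command --steps '[[[-0.0008, -0.0006, 0], 0], [[-0.0008, -0.0006, 0], 0], [[0, 0, 0], 0], [[0, 0, 5e-05], 0.06], [[0, 0, 5e-05], 0.06], [[0, 0, 5e-05], 0.06], [[0, 0, 5e-05], 0.06]]'

```text
t: 15.67
tcp_pos: [0.5198, 0.0048, 0.1402]
eef_rot: [0.0, 0.792, 0.611, 0.0]
ft_force: [-1.2, -1.0, 6.0]
grip_width: 0.358
grasp_force: 30.0
```

```bash
python3 st.py
```

```text
15.67 [0.5198 0.0048 0.1402] psi 75.35 q [-0.125  0.255  1.752  0.     1.134  0.131] F [-1.19 -0.96  5.97] M [-0.222  0.231  0.024] w 33.64 g 30.0
```

Request:
arm_command --steps '[[[0, 0, 5e-05], 0.05], [[0, 0, 5e-05], 0.05], [[0, 0, 5e-05], 0.05]]'

```text
t: 15.92
tcp_pos: [0.5196, 0.0048, 0.1401]
eef_rot: [0.0, 0.835, 0.55, 0.0]
ft_force: [-1.5, -0.8, 6.6]
grip_width: 0.358
grasp_force: 30.0
```

```bash
python3 st.py
```

```text
15.92 [0.5196 0.0048 0.1401] psi 66.78 q [-0.125  0.255  1.752  0.     1.134  0.281] F [-1.47 -0.79  6.64] M [-0.272  0.248  0.076] w 33.69 g 30.0
```

Request:
arm_command --steps '[[[0, 0, 5e-05], 0.05], [[0, 0, 5e-05], 0.05], [[0, 0, 5e-05], 0.05]]'

```text
t: 16.17
tcp_pos: [0.5195, 0.0049, 0.1399]
eef_rot: [-0.0, 0.874, 0.486, 0.0]
ft_force: [-2.4, -2.1, 6.6]
grip_width: 0.359
grasp_force: 30.0
```

```bash
python3 st.py
```

```text
16.17 [0.5195 0.0049 0.1399] psi 58.18 q [-0.125  0.255  1.753  0.     1.134  0.431] F [-2.37 -2.06  6.62] M [-0.203  0.359  0.065] w 33.76 g 30.0
```

Request:
arm_command --steps '[[[0, 0, 5e-05], 0.05], [[0, 0, 5e-05], 0.05]]'

```text
t: 16.33
tcp_pos: [0.5194, 0.005, 0.1398]
eef_rot: [-0.0, 0.897, 0.442, 0.0]
ft_force: [-2.6, -1.1, 7.5]
grip_width: 0.358
grasp_force: 30.0
```

```bash
python3 st.py
```

```text
16.33 [0.5194 0.005  0.1398] psi 52.46 q [-0.125  0.255  1.753  0.     1.134  0.53 ] F [-2.61 -1.13  7.54] M [-0.238  0.407  0.083] w 33.7 g 30.0
```

Request:
arm_command --steps '[[[0, 0, 5e-05], 0.05], [[0, 0, 5e-05], 0.05]]'

```text
t: 16.5
tcp_pos: [0.5193, 0.005, 0.1397]
eef_rot: [-0.0, 0.918, 0.397, -0.0]
ft_force: [-2.1, -0.2, 7.0]
grip_width: 0.363
grasp_force: 30.0
```

```bash
python3 st.py
```

```text
16.5 [0.5193 0.005  0.1397] psi 46.72 q [-0.125  0.255  1.753  0.     1.134  0.631] F [-2.11 -0.2   6.97] M [-0.106  0.412  0.041] w 34.15 g 30.0
```

Request:
arm_command --steps '[[[0, 0, 5e-05], 0.05], [[0, 0, 5e-05], 0.05]]'

```text
t: 16.67
tcp_pos: [0.5192, 0.0051, 0.1396]
eef_rot: [-0.0, 0.937, 0.35, -0.0]
ft_force: [-2.3, -0.3, 6.7]
grip_width: 0.36
grasp_force: 30.0
```

```bash
python3 st.py
```

```text
16.67 [0.5192 0.0051 0.1396] psi 40.99 q [-1.250e-01  2.550e-01  1.753e+00  1.000e-03  1.134e+00  7.310e-01] F [-2.29 -0.34  6.7 ] M [-0.132  0.438  0.026] w 33.86 g 30.0
```

Request:
arm_command --steps '[[[0, 0, 5e-05], 0.05], [[0, 0, 5e-05], 0.05]]'

```text
t: 16.83
tcp_pos: [0.5191, 0.0052, 0.1395]
eef_rot: [-0.0, 0.953, 0.303, -0.0]
ft_force: [-2.7, -1.2, 7.7]
grip_width: 0.353
grasp_force: 30.0
```

```bash
python3 st.py
```

```text
16.83 [0.5191 0.0052 0.1395] psi 35.26 q [-1.250e-01  2.550e-01  1.754e+00  1.000e-03  1.134e+00  8.310e-01] F [-2.74 -1.23  7.66] M [-0.185  0.44   0.102] w 33.22 g 30.0
```

Request:
arm_command --steps '[[[0, 0, 5e-05], 0.05], [[0, 0, 5e-05], 0.04]]'

```text
t: 17.0
tcp_pos: [0.5191, 0.0053, 0.1394]
eef_rot: [-0.001, 0.966, 0.26, -0.0]
ft_force: [-3.6, -0.4, 7.8]
grip_width: 0.358
grasp_force: 30.0
```

```bash
python3 st.py
```

```text
17.0 [0.5191 0.0053 0.1394] psi 30.11 q [-1.240e-01  2.550e-01  1.754e+00  1.000e-03  1.133e+00  9.200e-01] F [-3.6  -0.42  7.82] M [-0.065  0.476  0.076] w 33.62 g 30.0
```

Request:
arm_command --steps '[[[0, 0, 5e-05], 0.04], [[0, 0, 5e-05], 0.04]]'

```text
t: 17.17
tcp_pos: [0.5191, 0.0054, 0.1394]
eef_rot: [-0.001, 0.975, 0.221, -0.0]
ft_force: [-2.7, 1.1, 8.0]
grip_width: 0.357
grasp_force: 30.0
```

```bash
python3 st.py
```

```text
17.17 [0.5191 0.0054 0.1394] psi 25.55 q [-1.240e-01  2.550e-01  1.754e+00  1.000e-03  1.133e+00  1.000e+00] F [-2.7   1.1   8.01] M [-0.027  0.524  0.111] w 33.54 g 30.0
```

Request:
arm_command --steps '[[[0, 0, 5e-05], 0.04], [[0, 0, 5e-05], 0.04]]'

```text
t: 17.33
tcp_pos: [0.519, 0.0054, 0.1393]
eef_rot: [-0.001, 0.983, 0.182, -0.0]
ft_force: [-2.0, 0.2, 8.5]
grip_width: 0.354
grasp_force: 30.0
```

```bash
python3 st.py
```

```text
17.33 [0.519  0.0054 0.1393] psi 20.97 q [-1.240e-01  2.550e-01  1.754e+00  1.000e-03  1.133e+00  1.080e+00] F [-2.01  0.16  8.52] M [0.01  0.48  0.092] w 33.27 g 30.0
```

Request:
arm_command --steps '[[[0, 0, 3e-05], 0.04], [[0, 0, 3e-05], 0.04]]'

```text
t: 17.5
tcp_pos: [0.519, 0.0055, 0.1393]
eef_rot: [-0.001, 0.99, 0.142, -0.0]
ft_force: [-3.3, 0.8, 8.1]
grip_width: 0.358
grasp_force: 30.0
```

```bash
python3 st.py
```

```text
17.5 [0.519  0.0055 0.1393] psi 16.38 q [-1.240e-01  2.550e-01  1.754e+00  1.000e-03  1.133e+00  1.160e+00] F [-3.27  0.81  8.14] M [0.114 0.529 0.132] w 33.64 g 30.0
```

Request:
arm_command --steps '[[[0, 0, 2e-05], 0.03], [[0, 0, 2e-05], 0.03]]'

```text
t: 17.67
tcp_pos: [0.519, 0.0056, 0.1392]
eef_rot: [-0.001, 0.994, 0.113, -0.0]
ft_force: [-2.9, 1.1, 8.1]
grip_width: 0.359
grasp_force: 30.0
```

```bash
python3 st.py
```

```text
17.67 [0.519  0.0056 0.1392] psi 12.97 q [-1.240e-01  2.550e-01  1.754e+00  1.000e-03  1.133e+00  1.219e+00] F [-2.93  1.1   8.06] M [0.063 0.572 0.168] w 33.71 g 30.0
```

Request:
arm_command --steps '[[[0, 0, 2e-05], 0.03], [[0, 0, 2e-05], 0.03]]'

```text
t: 17.83
tcp_pos: [0.519, 0.0056, 0.1392]
eef_rot: [-0.001, 0.997, 0.083, -0.0]
ft_force: [-2.0, 0.7, 9.1]
grip_width: 0.355
grasp_force: 30.0
```

```bash
python3 st.py
```

```text
17.83 [0.519  0.0056 0.1392] psi 9.54 q [-0.124  0.255  1.754  0.002  1.133  1.279] F [-2.05  0.72  9.07] M [0.106 0.557 0.127] w 33.41 g 30.0
```

Request:
arm_command --steps '[[[0, 0, 2e-05], 0.03], [[0, 0, 2e-05], 0.03]]'

```text
t: 18.0
tcp_pos: [0.519, 0.0057, 0.1391]
eef_rot: [-0.001, 0.999, 0.053, -0.0]
ft_force: [-2.3, 0.5, 8.5]
grip_width: 0.36
grasp_force: 30.0
```

```bash
python3 st.py
```

```text
18.0 [0.519  0.0057 0.1391] psi 6.1 q [-0.124  0.255  1.754  0.002  1.133  1.339] F [-2.27  0.54  8.51] M [0.131 0.5   0.127] w 33.8 g 30.0
```

Request:
arm_command --steps '[[[0, 0, 0], 0.03], [[0, 0, 0], 0.03]]'

```text
t: 18.17
tcp_pos: [0.5189, 0.0058, 0.1391]
eef_rot: [-0.001, 1.0, 0.023, -0.0]
ft_force: [-2.3, 1.0, 8.6]
grip_width: 0.36
grasp_force: 30.0
```

```bash
python3 st.py
```

```text
18.17 [0.5189 0.0058 0.1391] psi 2.66 q [-0.124  0.255  1.754  0.002  1.133  1.399] F [-2.26  0.96  8.65] M [0.194 0.561 0.212] w 33.8 g 30.0
```

Request:
arm_command --steps '[[[0, 0, 0], 0.03], [[0, 0, 0], 0.03]]' --force 45

```text
t: 18.33
tcp_pos: [0.5189, 0.0058, 0.1391]
eef_rot: [-0.001, 1.0, -0.007, -0.0]
ft_force: [-1.9, 2.1, 7.6]
grip_width: 0.356
grasp_force: 45.0
```

```bash
python3 st.py
```

```text
18.33 [0.5189 0.0058 0.1391] psi 359.23 q [-0.124  0.256  1.754  0.002  1.133  1.459] F [-1.94  2.05  7.62] M [0.205 0.513 0.127] w 33.47 g 45.0
```

Request:
arm_command --steps '[[[0, 0, 0], 0.02], [[0, 0, 0], 0.02]]'

```text
t: 18.5
tcp_pos: [0.5189, 0.0059, 0.139]
eef_rot: [-0.001, 1.0, -0.027, -0.0]
ft_force: [-2.9, 1.7, 7.5]
grip_width: 0.359
grasp_force: 45.0
```

```bash
python3 st.py
```

```text
18.5 [0.5189 0.0059 0.139 ] psi 356.96 q [-0.124  0.256  1.754  0.002  1.133  1.499] F [-2.93  1.7   7.55] M [0.209 0.649 0.193] w 33.72 g 45.0
```

Request:
arm_command --steps '[[[0, 0, 0], 0.02]]'

```text
t: 18.58
tcp_pos: [0.519, 0.0059, 0.139]
eef_rot: [-0.001, 0.999, -0.036, -0.0]
ft_force: [-2.1, 1.2, 7.4]
grip_width: 0.358
grasp_force: 45.0
```

```bash
python3 st.py
```

```text
18.58 [0.519  0.0059 0.139 ] psi 355.82 q [-0.124  0.256  1.754  0.002  1.133  1.519] F [-2.12  1.24  7.4 ] M [0.244 0.517 0.232] w 33.69 g 45.0
```

Request:
arm_command --steps '[[[0, 0, 0], 0.02]]'

```text
t: 18.67
tcp_pos: [0.5189, 0.0059, 0.139]
eef_rot: [-0.001, 0.999, -0.046, -0.0]
ft_force: [-2.6, 1.5, 6.7]
grip_width: 0.359
grasp_force: 45.0
```

```bash
python3 st.py
```

```text
18.67 [0.5189 0.0059 0.139 ] psi 354.67 q [-0.124  0.256  1.754  0.002  1.133  1.539] F [-2.57  1.53  6.67] M [0.24  0.499 0.211] w 33.72 g 45.0
```

Request:
arm_command --steps '[[[0, 0, 0], 0.02]]'

```text
t: 18.75
tcp_pos: [0.5189, 0.006, 0.139]
eef_rot: [-0.001, 0.998, -0.056, -0.001]
ft_force: [-2.2, 1.4, 9.2]
grip_width: 0.355
grasp_force: 45.0
```

```bash
python3 st.py
```

```text
18.75 [0.5189 0.006  0.139 ] psi 353.53 q [-0.124  0.256  1.754  0.002  1.133  1.559] F [-2.19  1.43  9.21] M [0.233 0.521 0.129] w 33.41 g 45.0
```

Request:
arm_command --steps '[[[0, 0, 0], 0.02]]'

```text
t: 18.83
tcp_pos: [0.5189, 0.006, 0.139]
eef_rot: [-0.001, 0.998, -0.066, -0.001]
ft_force: [-2.8, 1.7, 7.4]
grip_width: 0.36
grasp_force: 45.0
```

```bash
python3 st.py
```

```text
18.83 [0.5189 0.006  0.139 ] psi 352.38 q [-0.124  0.256  1.754  0.002  1.133  1.579] F [-2.79  1.74  7.41] M [0.265 0.517 0.26 ] w 33.8 g 45.0
```

Request:
arm_command --steps '[[[0, 0, 0], 0.02]]'

```text
t: 18.92
tcp_pos: [0.5189, 0.006, 0.139]
eef_rot: [-0.001, 0.997, -0.076, -0.001]
ft_force: [-1.6, 2.9, 8.4]
grip_width: 0.354
grasp_force: 45.0
```

```bash
python3 st.py
```

```text
18.92 [0.5189 0.006  0.139 ] psi 351.24 q [-0.124  0.256  1.754  0.002  1.133  1.599] F [-1.58  2.86  8.41] M [0.281 0.465 0.219] w 33.25 g 45.0
```

Request:
arm_command --steps '[[[0, 0, 0], 0.02]]'

```text
t: 19.0
tcp_pos: [0.5189, 0.006, 0.139]
eef_rot: [-0.001, 0.996, -0.086, -0.001]
ft_force: [-2.7, 1.6, 7.5]
grip_width: 0.355
grasp_force: 45.0
```

```bash
python3 st.py
```

```text
19.0 [0.5189 0.006  0.139 ] psi 350.09 q [-0.124  0.256  1.754  0.002  1.133  1.619] F [-2.73  1.61  7.54] M [0.321 0.445 0.218] w 33.33 g 45.0
```

Request:
arm_command --steps '[[[0, 0, 0], 0.02]]'

```text
t: 19.08
tcp_pos: [0.5189, 0.006, 0.1389]
eef_rot: [-0.001, 0.995, -0.096, -0.001]
ft_force: [-3.1, 1.9, 7.6]
grip_width: 0.356
grasp_force: 45.0
```

```bash
python3 st.py
```

```text
19.08 [0.5189 0.006  0.1389] psi 348.95 q [-0.124  0.256  1.754  0.002  1.133  1.639] F [-3.14  1.94  7.62] M [0.294 0.468 0.213] w 33.44 g 45.0
```

```bash
echo 'print("tau6",np.round(s["tau"],3)[5])' >> st.py; python3 st.py | tail -1
```

```text
tau6 0.036
```

Request:
arm_command --steps '[[[0, 0, 0], 0.02]]'

```text
t: 19.17
tcp_pos: [0.519, 0.0061, 0.1389]
eef_rot: [-0.001, 0.994, -0.106, -0.001]
ft_force: [-1.3, 1.8, 7.3]
grip_width: 0.359
grasp_force: 45.0
```

```bash
python3 st.py
```

```text
19.17 [0.519  0.0061 0.1389] psi 347.8 q [-0.124  0.256  1.754  0.002  1.133  1.659] F [-1.28  1.82  7.28] M [0.34  0.477 0.24 ] w 33.73 g 45.0
tau6 0.04
```

Request:
arm_command --steps '[[[0, 0, 0], 0.02]]'

```text
t: 19.25
tcp_pos: [0.5189, 0.0061, 0.1389]
eef_rot: [-0.001, 0.993, -0.116, -0.001]
ft_force: [-2.7, 1.4, 6.4]
grip_width: 0.356
grasp_force: 45.0
```

```bash
python3 st.py
```

```text
19.25 [0.5189 0.0061 0.1389] psi 346.65 q [-0.124  0.256  1.754  0.002  1.133  1.679] F [-2.7   1.41  6.45] M [0.352 0.49  0.279] w 33.5 g 45.0
tau6 0.045
```

Request:
arm_command --steps '[[[0, 0, 0], 0.02]]'

```text
t: 19.33
tcp_pos: [0.519, 0.0061, 0.1389]
eef_rot: [-0.001, 0.992, -0.126, -0.001]
ft_force: [-3.0, 1.8, 6.5]
grip_width: 0.356
grasp_force: 45.0
```

```bash
python3 st.py
```

```text
19.33 [0.519  0.0061 0.1389] psi 345.51 q [-0.124  0.256  1.754  0.002  1.133  1.699] F [-2.98  1.77  6.46] M [0.33  0.508 0.263] w 33.48 g 45.0
tau6 0.05
```

Request:
arm_command --steps '[[[0, 0, 0], 0.02]]'

```text
t: 19.42
tcp_pos: [0.5189, 0.0061, 0.1389]
eef_rot: [-0.001, 0.991, -0.136, -0.001]
ft_force: [-2.4, 2.2, 6.9]
grip_width: 0.358
grasp_force: 45.0
```

```bash
python3 st.py
```

```text
19.42 [0.5189 0.0061 0.1389] psi 344.36 q [-0.124  0.256  1.754  0.003  1.133  1.719] F [-2.38  2.21  6.89] M [0.359 0.417 0.238] w 33.62 g 45.0
tau6 0.054
```

Request:
arm_command --steps '[[[0, 0, 0], 0.02]]'

```text
t: 19.5
tcp_pos: [0.519, 0.0061, 0.1389]
eef_rot: [-0.001, 0.989, -0.146, -0.001]
ft_force: [-2.2, 2.0, 6.8]
grip_width: 0.352
grasp_force: 45.0
```

```bash
python3 st.py
```

```text
19.5 [0.519  0.0061 0.1389] psi 343.22 q [-0.124  0.256  1.754  0.003  1.133  1.739] F [-2.21  2.    6.81] M [0.358 0.526 0.282] w 33.06 g 45.0
tau6 0.059
```

Request:
arm_command --steps '[[[0, 0, 0], 0.02]]'

```text
t: 19.58
tcp_pos: [0.519, 0.0061, 0.1389]
eef_rot: [-0.001, 0.988, -0.156, -0.001]
ft_force: [-1.9, 2.7, 6.6]
grip_width: 0.355
grasp_force: 45.0
```

```bash
python3 st.py
```

```text
19.58 [0.519  0.0061 0.1389] psi 342.07 q [-0.124  0.256  1.754  0.003  1.133  1.759] F [-1.9   2.72  6.62] M [0.399 0.392 0.266] w 33.39 g 45.0
tau6 0.063
```

Request:
arm_command --steps '[[[0, 0, 0], 0.02]]'

```text
t: 19.67
tcp_pos: [0.519, 0.0062, 0.1389]
eef_rot: [-0.001, 0.986, -0.166, -0.001]
ft_force: [-2.5, 2.5, 6.9]
grip_width: 0.358
grasp_force: 45.0
```

```bash
python3 st.py
```

```text
19.67 [0.519  0.0062 0.1389] psi 340.93 q [-0.124  0.256  1.755  0.003  1.133  1.779] F [-2.48  2.5   6.85] M [0.363 0.427 0.217] w 33.67 g 45.0
tau6 0.067
```

Request:
arm_command --steps '[[[0, 0, 0], 0.02]]'

```text
t: 19.75
tcp_pos: [0.519, 0.0062, 0.1388]
eef_rot: [-0.001, 0.984, -0.176, -0.001]
ft_force: [-2.6, 1.7, 7.3]
grip_width: 0.356
grasp_force: 45.0
```

```bash
python3 st.py
```

```text
19.75 [0.519  0.0062 0.1388] psi 339.78 q [-0.124  0.256  1.755  0.003  1.133  1.799] F [-2.64  1.68  7.31] M [0.383 0.47  0.24 ] w 33.45 g 45.0
tau6 0.073
```

Request:
arm_command --steps '[[[0, 0, 0], 0.02]]'

```text
t: 19.83
tcp_pos: [0.519, 0.0062, 0.1389]
eef_rot: [-0.001, 0.983, -0.185, -0.001]
ft_force: [-2.5, 2.6, 7.4]
grip_width: 0.359
grasp_force: 45.0
```

```bash
python3 st.py
```

```text
19.83 [0.519  0.0062 0.1389] psi 338.64 q [-0.124  0.256  1.755  0.003  1.132  1.819] F [-2.52  2.6   7.44] M [0.37  0.432 0.237] w 33.73 g 45.0
tau6 0.077
```

Request:
arm_command --steps '[[[0, 0, 0], 0], [[0, 0, 0], 0], [[0, 0, 0], 0], [[0, 0, -0.02], 0], [[0, 0, -0.025], -0.1], [[0, 0, -0.016], -0.12], [[0, 0, 0], -0.12], [[0, 0, 0], -0.12], [[0, 0, 0], -0.12], [[0, 0, 0], -0.12]]' --claw 0.07

```text
t: 20.67
tcp_pos: [0.5196, 0.0048, 0.1991]
eef_rot: [-0.0, 0.986, 0.166, -0.0]
ft_force: [-0.6, -0.4, -0.4]
grip_width: 0.744
grasp_force: 0.0
```

Request:
arm_command --steps '[[[0, 0, 0], -0.12], [[0, 0, 0], -0.12], [[0, 0, 0], -0.12], [[0, 0, 0], -0.12], [[0, 0, 0], -0.12], [[0, 0, 0], -0.12], [[0, 0, 0], -0.12], [[0, 0, 0], -0.12], [[0, 0, 0], -0.12], [[0, 0, 0], -0.12]]'

```text
t: 21.5
tcp_pos: [0.5195, 0.0048, 0.1988]
eef_rot: [-0.0, 0.72, 0.694, -0.0]
ft_force: [0.2, -0.1, 0.3]
grip_width: 0.744
grasp_force: 0.0
```

Request:
arm_command --steps '[[[0, 0, 0], -0.12], [[0, 0, 0], -0.12], [[0, 0, 0], -0.12], [[0, 0, 0], -0.12], [[0, 0, 0], -0.12], [[0, 0, 0], -0.12], [[0, 0, 0], -0.02], [[0, 0, 0], 0], [[0, 0, 0], 0]]'

```text
t: 22.25
tcp_pos: [0.5196, 0.0048, 0.1991]
eef_rot: [-0.0, 0.424, 0.906, -0.0]
ft_force: [-0.4, 0.1, 0.1]
grip_width: 0.739
grasp_force: 0.0
```

```bash
python3 st.py; python3 look.py w6; python3 - <<'E'
from h import *
import fit
fit.lines("w6",.119)
i=np.load("pics/w6.npy",allow_pickle=True)[0]
u,v=proj(i,[.5205,.0058,.119]).astype(int)
a=cv2.imread("pics/w6.png");x0,y0=max(u-90,0),max(min(v-78,480-135),0);print(x0,y0);cv2.imwrite("pics/w6c.png",cv2.resize(a[y0:y0+135,x0:x0+180],(800,600),interpolation=2))
E
```

```text
22.25 [0.5196 0.0048 0.1991] psi 129.79 q [-0.125  0.208  1.659  0.     1.275 -0.819] F [-0.43  0.08  0.1 ] M [-0.026 -0.082  0.011] w 69.51 g 0.0
tau6 -0.016
22.25 [0.5196 0.0048 0.1991] [-2.000e-04  4.243e-01  9.055e-01 -0.000e+00] [-0.125  0.208  1.659  0.     1.275 -0.819] [-0.43  0.08  0.1 ] [-0.026 -0.082  0.011] 0.73943251130316
[[0.768, -0.6183, -0.1668, 0.4716], [0.6404, 0.7406, 0.2034, 0.0635], [-0.0022, -0.2631, 0.9648, 0.3611], [0.0, 0.0, 0.0, 1.0]] 366.44312637828034 319.91662667351574 234.71885003775995 -0.0342050076131227
mill [(0.64, [257.0, 159.0, 383.0, 297.0], [319.3, 227.6])]
setting_ring []
lock_nut [(0.81, [290.0, 222.0, 352.0, 279.0], [321.0, 248.4]), (0.71, [305.0, 403.0, 397.0, 449.0], [350.6, 426.8])]
deck [0.52006 0.00621] 0.04549 123 180
ring [0.51928 0.00657] 0.02785 95 150
red 1216 0.03756492362159627 188.14323954808032
white 498 0.023914499580322223 190.0082043404345 w.r.t. deck c 188.867941077593 diff to red 1.8649647923541863
231 170
```

View pics/w6c.png

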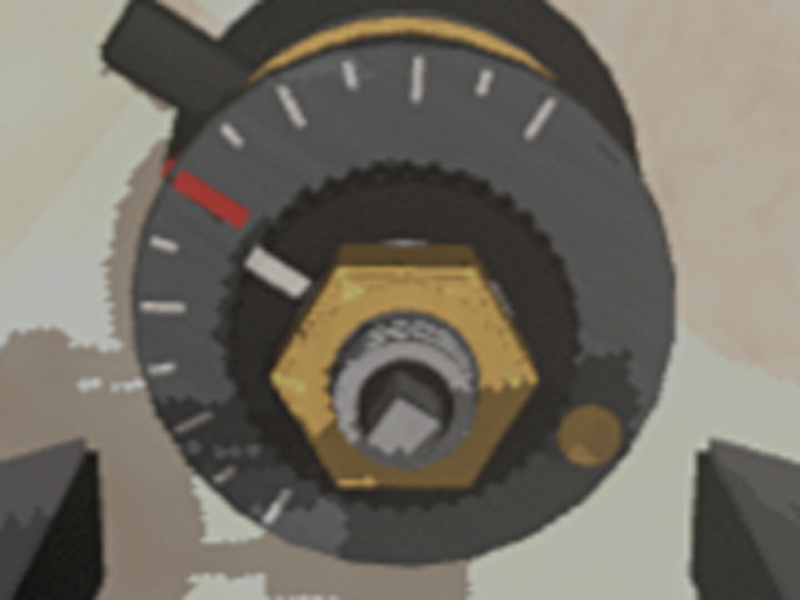

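The ring is still on the index and the nut has turned with the jaws: its flats sit at about 39 degrees mod 60, as predicted. I'll regrip and tighten further.

Request:
arm_command --steps '[[[0, 0, 0], 0.11], [[0, 0, 0], 0.11], [[0, 0, 0], 0.11], [[0, 0, 0], 0.11], [[0.0008, 0.0009, 0.02], 0.1], [[0, 0, 0.02], 0], [[0, 0, 0.012], 0], [[0, 0, 0.008], 0], [[0, 0, 0], 0], [[0, 0, 0], 0]]' --claw 0.055

```text
t: 23.28
tcp_pos: [0.5204, 0.0057, 0.1394]
eef_rot: [-0.0, 0.65, 0.76, -0.0]
ft_force: [-0.1, -0.8, -0.1]
grip_width: 0.584
grasp_force: 0.0
```

Request:
arm_command --steps '[[[0, 0, 0], 0], [[0, 0, 0], 0], [[0, 0, 0], 0], [[0, 0, 0], 0], [[0, 0, 0], 0], [[0, 0, 0], 0]]' --claw 0.028 --force 10

```text
t: 23.78
tcp_pos: [0.5201, 0.0056, 0.14]
eef_rot: [0.0, 0.649, 0.76, -0.0]
ft_force: [-2.3, -0.7, 5.2]
grip_width: 0.358
grasp_force: 10.0
```

```bash
python3 st.py
```

```text
23.78 [0.5201 0.0056 0.14  ] psi 99.0 q [-0.123  0.256  1.751 -0.     1.134 -0.28 ] F [-2.3  -0.68  5.16] M [-0.159  0.354 -0.034] w 33.68 g 10.0
tau6 0.012
```

Request:
arm_command --steps '[[[0, -0.0009, 0], 0], [[0, 0, 0], 0], [[0, 0, 0], 0], [[0, 0, 0], 0.02], [[0, 0, 0], 0.02]]' --force 45

```text
t: 24.2
tcp_pos: [0.5201, 0.0055, 0.14]
eef_rot: [0.001, 0.665, 0.747, 0.0]
ft_force: [-1.1, 0.1, 5.4]
grip_width: 0.356
grasp_force: 45.0
```

```bash
python3 st.py
```

```text
24.2 [0.5201 0.0055 0.14  ] psi 96.7 q [-0.123  0.255  1.753 -0.     1.132 -0.24 ] F [-1.11  0.13  5.36] M [-0.084  0.082  0.294] w 33.5 g 45.0
tau6 0.076
```

Request:
arm_command --steps '[[[0, 0, 0], 0.015]]'

```text
t: 24.28
tcp_pos: [0.5201, 0.0055, 0.1399]
eef_rot: [0.001, 0.67, 0.742, 0.0]
ft_force: [-1.2, -0.4, 5.9]
grip_width: 0.356
grasp_force: 45.0
```

```bash
python3 st.py
```

```text
24.28 [0.5201 0.0055 0.1399] psi 95.84 q [-0.123  0.255  1.753 -0.     1.132 -0.225] F [-1.16 -0.38  5.9 ] M [-0.054  0.085  0.251] w 33.48 g 45.0
tau6 0.161
```

Request:
arm_command --steps '[[[0, 0, 0], 0.015]]'

```text
t: 24.37
tcp_pos: [0.5201, 0.0056, 0.1399]
eef_rot: [0.001, 0.676, 0.737, 0.0]
ft_force: [0.0, 0.1, 5.3]
grip_width: 0.356
grasp_force: 45.0
```

```bash
python3 st.py
```

```text
24.37 [0.5201 0.0056 0.1399] psi 94.99 q [-0.123  0.255  1.753 -0.     1.132 -0.21 ] F [0.03 0.15 5.29] M [-0.094  0.078  0.248] w 33.49 g 45.0
tau6 0.138
```

Request:
arm_command --steps '[[[0, 0, 0], 0.015]]'

```text
t: 24.45
tcp_pos: [0.52, 0.0055, 0.1399]
eef_rot: [0.001, 0.681, 0.732, 0.0]
ft_force: [0.1, 0.1, 5.1]
grip_width: 0.355
grasp_force: 45.0
```

```bash
python3 st.py
```

```text
24.45 [0.52   0.0055 0.1399] psi 94.13 q [-0.123  0.255  1.753 -0.     1.132 -0.195] F [0.1  0.06 5.14] M [-0.018  0.045  0.322] w 33.34 g 45.0
tau6 0.141
```

Request:
arm_command --steps '[[[0, 0, 0], 0.015]]'

```text
t: 24.53
tcp_pos: [0.5201, 0.0055, 0.1399]
eef_rot: [0.001, 0.687, 0.727, 0.0]
ft_force: [-0.1, 0.6, 6.0]
grip_width: 0.357
grasp_force: 45.0
```

```bash
python3 st.py
```

```text
24.53 [0.5201 0.0055 0.1399] psi 93.28 q [-0.123  0.255  1.753 -0.     1.132 -0.18 ] F [-0.1   0.58  6.03] M [0.033 0.085 0.298] w 33.58 g 45.0
tau6 0.143
```

Request:
arm_command --steps '[[[0, 0, 0], 0.015]]'

```text
t: 24.62
tcp_pos: [0.5201, 0.0056, 0.1399]
eef_rot: [0.001, 0.692, 0.722, 0.0]
ft_force: [-0.6, -0.4, 5.4]
grip_width: 0.355
grasp_force: 45.0
```

```bash
python3 st.py
```

```text
24.62 [0.5201 0.0056 0.1399] psi 92.42 q [-0.123  0.255  1.753 -0.     1.132 -0.165] F [-0.62 -0.44  5.37] M [-0.059  0.116  0.324] w 33.38 g 45.0
tau6 0.143
```

Request:
arm_command --steps '[[[0, 0, 0], 0.01]]'

```text
t: 24.7
tcp_pos: [0.5201, 0.0055, 0.1399]
eef_rot: [0.001, 0.696, 0.718, 0.0]
ft_force: [0.1, -0.6, 4.6]
grip_width: 0.353
grasp_force: 45.0
```

```bash
python3 st.py
```

```text
24.7 [0.5201 0.0055 0.1399] psi 91.85 q [-0.123  0.255  1.753 -0.     1.132 -0.155] F [ 0.13 -0.56  4.58] M [-0.021  0.078  0.32 ] w 33.22 g 45.0
tau6 0.22
```

The last readings average 0.316 N m, inside the tight band. I'll let go and check.

Request:
arm_command --steps '[[[0, 0, 0], 0], [[0, 0, 0], 0], [[0, 0, 0], 0], [[0, 0, -0.02], 0], [[0, 0, -0.025], -0.1], [[0, 0, -0.015], -0.12], [[0, 0, 0], -0.12], [[0, 0, 0], -0.12], [[0, 0, 0], -0.12], [[0, 0, 0], -0.12]]' --claw 0.07

```text
t: 25.53
tcp_pos: [0.5193, 0.0056, 0.199]
eef_rot: [-0.0, 0.404, 0.915, -0.0]
ft_force: [0.2, 0.1, 0.2]
grip_width: 0.741
grasp_force: 0.0
```

Request:
arm_command --steps '[[[0, 0, 0], -0.12], [[0, 0, 0], -0.12], [[0, 0, 0], -0.12], [[0, 0, 0], -0.12], [[0, 0, 0], -0.12], [[0, 0, 0], -0.12], [[0, 0, 0], -0.12], [[0, 0, 0], -0.12], [[0, 0, 0], 0], [[0, 0, 0], 0]]'

```text
t: 26.37
tcp_pos: [0.5192, 0.0056, 0.1989]
eef_rot: [-0.0, -0.059, 0.998, 0.0]
ft_force: [-0.3, -0.3, 0.3]
grip_width: 0.746
grasp_force: 0.0
```

```bash
python3 st.py; python3 look.py w7; python3 - <<'E'
from h import *
import fit
fit.lines("w7",.119)
i=np.load("pics/w7.npy",allow_pickle=True)[0]
u,v=proj(i,[.5205,.0058,.119]).astype(int)
a=cv2.imread("pics/w7.png");x0,y0=max(u-90,0),max(min(v-78,480-135),0);cv2.imwrite("pics/w7c.png",cv2.resize(a[y0:y0+135,x0:x0+180],(800,600),interpolation=2))
E
```

```text
26.37 [0.5192 0.0056 0.1989] psi 186.77 q [-0.123  0.208  1.66  -0.     1.275 -1.812] F [-0.29 -0.35  0.28] M [ 0.087 -0.115  0.051] w 70.13 g 0.0
tau6 -0.115
26.3667 [0.5192 0.0056 0.1989] [-3.000e-04 -5.900e-02  9.983e-01  1.000e-04] [-0.123  0.208  1.66  -0.     1.275 -1.812] [-0.29 -0.35  0.28] [ 0.087 -0.115  0.051] 0.7460329341908601
[[-0.1183, -0.9584, -0.2596, 0.4442], [0.993, -0.1143, -0.0304, -0.0036], [-0.0006, -0.2614, 0.9652, 0.361], [0.0, 0.0, 0.0, 1.0]] 366.44312637828034 319.91662667351574 234.71885003775995 -0.0342050076131227
mill [(0.97, [262.0, 142.0, 379.0, 299.0], [319.7, 228.4]), (0.62, [0.0, 233.0, 32.0, 266.0], [10.6, 247.8])]
setting_ring [(0.64, [278.0, 209.0, 358.0, 286.0], [320.4, 240.6]), (0.43, [133.0, 319.0, 182.0, 350.0], [167.4, 328.3])]
lock_nut [(0.6, [289.0, 226.0, 350.0, 284.0], [320.4, 250.8])]
deck [0.51983 0.00545] 0.04542 133 179
ring [0.51913 0.00536] 0.02766 114 158
red 971 0.03717225395185345 186.9469489804177
white 323 0.023662503385725158 187.32133110102862 w.r.t. deck c 187.33031378423144 diff to red 0.3743821206109317
```

View pics/w7c.png

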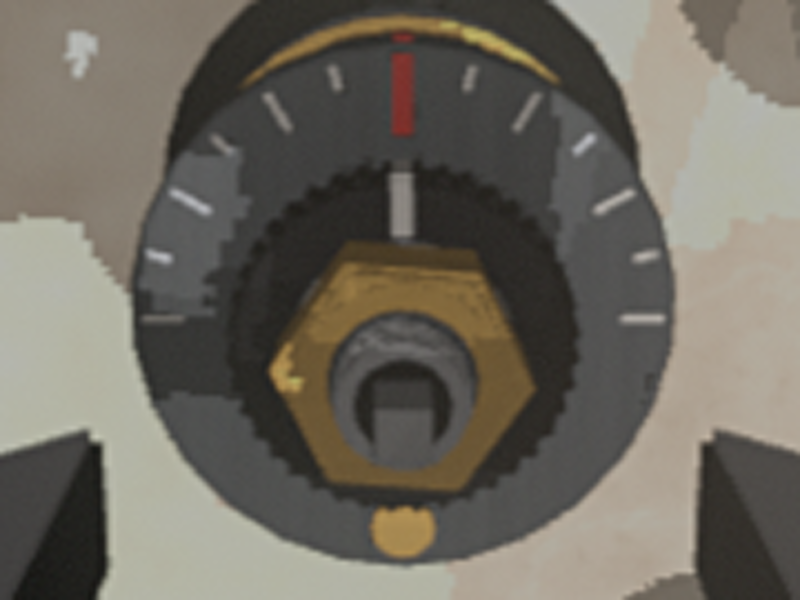

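The white line at column 402 sits under the red line at 403, within 0.4 degrees. The nut is seated and the gripper is clear, so I'm handing in.

```bash
python3 -c "
from rig import robot
print(robot.finish_job())"
```

```text
the job is handed in; nothing more can be done
None
```

The job is handed in: the ring's white line stands at the red index within about 0.4°, the lock nut is tightened onto it at about 0.32 N m by wrist reading, and the gripper is open and clear; I made no contact with the other items.

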